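# Shunt the red fastener block to the marked bay

### The job

Bring the red fastener block to the bay with the red tab by sliding the blocks one after another into the empty bay of the tray; do not lift any block out of the tray. Leave all three blocks lying flat, each fully in a bay, and do not disturb the other things on the bench.

Things in the scene. Friction and masses are not known exactly. Their poses are not given: they have to be found in the camera images.
- station: Wooden tray fixed to the bench. Origin: its centre at bench height; x to its back (away from the robot), y left, z up. Floor 8 mm above the bench, 141 x 141 mm inside, rim 10 mm thick, 22 mm high. Four bays (2 x 2, lines on the floor, no walls between) with centres at x -35 or +35, y -35 or +35 mm; the back left one (+35, +35) is empty at the start.
- lamp (a point): Fixed aluminium lamp bar over the tray's back bays, 50 mm deep (x), 300 long (y), 24 thick; its underside is 177 mm above the bench. This point: centre of its underside, 37 mm behind the tray's centre. A tool pointing straight down cannot reach a back bay; one leaning back to the tray's front by 30 to 45 degrees can. Two 14 mm posts stand under it 135 mm left and right.
- block_red_grip (a point): Red block: square wooden slab 66 x 66 x 18 mm, corners rounded, with an upright dowel handle, 20 mm in diameter, 40 mm tall, in the middle of its top; 0.15 kg, loose on the tray floor. This point: on the dowel's axis, half-way up it (38 mm above the block's underside, 20 above its top face, 46 above the bench when in the tray). z up, sides along x and y. At the start it is in the back right bay.
- block_blue_grip (a point): Blue block: square wooden slab 66 x 66 x 18 mm, corners rounded, with an upright dowel handle, 20 mm in diameter, 40 mm tall, in the middle of its top; 0.15 kg, loose on the tray floor. This point: on the dowel's axis, half-way up it (38 mm above the block's underside, 20 above its top face, 46 above the bench when in the tray). z up, sides along x and y. At the start in one of the front bays.
- block_black_grip (a point): Black block: square wooden slab 66 x 66 x 18 mm, corners rounded, with an upright dowel handle, 20 mm in diameter, 40 mm tall, in the middle of its top; 0.15 kg, loose on the tray floor. This point: on the dowel's axis, half-way up it (38 mm above the block's underside, 20 above its top face, 46 above the bench when in the tray). z up, sides along x and y. At the start in one of the front bays.
- tab_red_bay (a point): Centre of the bay marked by the red tab, at tray floor height; axes as the tray's. The tab is an upright red plate, 44 mm wide, 14 thick, 32 high, against the outside of the tray's front rim, at either the front left or the front right bay (a grey one stands at the other). The bay centre is 54 mm behind the tab's centre along the tray's x.
- screw_box: Orange open box of screws, 70 x 60 x 30 mm, left of the tray; origin at the centre of its underside. Loose bystander.
- tape_measure: Yellow and black tape measure, 62 x 34 x 58 mm, right of the tray; origin at the centre of its underside. Loose bystander.
- foam_brush: Dark foam brush with a dowel handle, 190 mm long, 24 mm high, lying behind the tray; origin at its underside near the middle. Loose bystander.
- hammer: Hammer lying on the left of the bench. Loose bystander.
- screwdriver: Screwdriver lying on the right of the bench. Loose bystander.
- glue: White glue bottle, 60 mm in diameter, 170 mm high, upright on the right of the bench; origin at the centre of its underside. Loose bystander.
- drill: Red and black cordless drill standing on its battery on the left of the bench, 216 mm high; origin at the centre of its underside. Loose bystander.
There are look-alikes about, which are no part of the job. Leave any green or yellow look-alike of the part that bears block_black_grip alone.

How it is judged:
By the outcome, as a careful person would: the job done as asked, in the order asked, and still so for the second after the job is handed in, with the robot touching nothing.
It also fails if it takes over 58 s, if anything falls off the work surface, if the arm or the gripper's body presses on something with over 40 N, if the wrist force passes 120 N, or if a joint passes its speed limit or range.

### The arm

A 6-joint arm with a two-finger parallel gripper is mounted at the origin on the work surface. World frame = base frame: x ahead of the robot, y to its left, z up, the work surface at z = 0. Lengths are in mm, angles in rad, forces in N, time in s.
With the tool pointing down it reaches from about 275 to 750 mm from the base axis. Payload 10.2 kg.
Tool frame: the origin (TCP) lies at the very end of the fingers, on their centre line; the grasp point (between the pads) lies 19 mm behind it; x points along the fingers, z is the direction in which the jaws open and shut, and the axes are right-handed (so a half turn about x gives the same grasp; the last joint's range is limited). The gripper opens to 85 mm and grips with 20 to 120 N. Pads are 22 mm wide; open, the fingers measure 114 mm over their backs; the gripper's body (76 mm by 85 mm) begins 54 mm behind the grasp point. The pads swing forward as they close: fully open they stand 13 mm farther back than shut.
Start: joints at [0.88, 0.313, 1.498, -0, 1.331, -0.223], TCP at [236.748, 468.595, 231.294] pointing down, gripper open.
Joint ranges: [-2.94, 2.94], [-0.97, 2.17], [0.19, 2.56], [-1.23, 4.37], [0.02, 3.11], [-2.88, 2.88]. Speed limits (rad/s): [2.39, 2.39, 3.01, 3.14, 3.14, 3.14].

### API

Orientations are given as a unit quaternion [w, x, y, z].
In Python, from rig import sense, vision, job gives the robot as it stands. The module is installed in compiled form; this text tells all that it offers.
- The arm moves only by the shell command python3 -m pendant 'ROWS' [FORCE]. ROWS is JSON, a list of rows, each a list of 7 numbers: the turn, a rotation vector about the tool's x, y, z in rad, then the shift along the tool's x, y, z in cm, then the opening, from 0 (shut) to 1 (fully open). A call has exactly 5 rows; each row is the pose to reach, as a shift and turn from the pose commanded when the call began, along the tool's axes at that moment; what a row does not reach only later rows make up. A row lasts 1/8 s, in which the tool goes at most 62.5 mm and 10.7 degrees, less where a joint would pass 70% of its speed; a pose out of reach is approached as far as the arm can. A call with a gripper value outside its range is refused whole. The fingers move at their own pace and stop on an object; FORCE is the grip in N (left out, the last holds). Time passes only in rows, so rows that repeat a pose let the fingers close, or fill a call up. It gives the time, the measured TCP pose, the force and the opening at its end, in the units of the state.
- sense(): the state, without advancing time (a new reading comes with each control period).
- vision.capture(name): name is "side" or "top" or "wrist"; returns the picture (384x512x3 uint8, red, green, blue); there is no depth.
- vision.calibration(name): a dict with "K" (3x3 intrinsics, pixels), "k1" (the pictures are not rectified: a ray, as slopes to the right and down, at radius r is drawn at 1 + k1 r^2 times it, then the intrinsics apply), "extrinsics" (4x4, takes a point from camera to world coordinates). Camera axes: x right, y up, looking along -z (the intrinsics and any distortion apply to the point x, -y, -z); pixel columns grow to the right and rows downward; lengths in mm; the calibration is good to about 2 mm. A picture is of the moment at which its call begins: read the wrist's pose just before it. calibration takes no time and is no camera call; for the wrist camera it gives the pose at the moment of the call.
- job.finish_job(): hands the job in, once; it reports no verdict.
The state is a dict: "time_s": time; "joints": joint angles; "dq": joint speeds; "tau": joint torques, N m; "eef_pos": TCP position; "ee_rot": TCP orientation; "force": force on the tool from outside, world axes, zero at the start; "wrist_torque": the same for the moment, N m; "grip_width": opening from 0.0 (shut) to 1.0 (fully open).
Only numpy, scipy, OpenCV 4.12 (cv2) and the standard library are available. Lean on these libraries where they do the work, as an engineer would, in place of code of your own. Each camera call takes 0.05 s, during which the arm holds its last target.

## Working session

There is one attempt and no reset: what is moved stays moved. The work goes in short steps, Python scripts to look and compute and a shell command to move; the robot and the scene stay as the last step left them, time stands still between calls to the robot, and variables do not carry over. Pictures are saved under pics/ and viewed, and the job is handed in when it is done.

```bash
mkdir -p pics; ls
python3 - <<'E'
from rig import sense, vision
import cv2
s=sense();print(s)
for n in("top","side","wrist"):
    c=vision.calibration(n);print(n,c)
    cv2.imwrite(f"pics/{n}0.png",vision.capture(n)[:,:,::-1])
E
```

```text
pics
{'time_s': 0.0, 'joints': array([ 8.79600235e-01,  3.13432328e-01,  1.49843895e+00,  3.45715263e-05,
        1.33098071e+00, -2.23414708e-01]), 'dq': array([ 0.00054248,  0.00159032, -0.00039857,  0.00142706,  0.00106322,
       -0.0005041 ]), 'tau': array([ 1.52182333e-04, -4.12252772e+01, -2.59751880e+01, -1.68426350e-04,
        3.95067211e-03,  1.95591878e-05]), 'eef_pos': array([236.57174737, 468.39600268, 230.74341203]), 'ee_rot': array([ 0.60184412, -0.37063369,  0.60269475,  0.37036922]), 'force': array([ 0.54050208, -0.64781756, -0.06298406]), 'wrist_torque': array([-0.04588562, -0.01896204,  0.02155517]), 'grip_width': 1.0027452708562388}
top {'K': array([[366.55024668,   0.        , 255.496663  ],
       [  0.        , 366.55024668, 193.74148513],
       [  0.        ,   0.        ,   1.        ]]), 'k1': -0.057873879298564926, 'extrinsics': array([[-1.40280751e-02,  9.93411171e-01, -1.13742951e-01,
         3.81013464e+02],
       [-9.99806184e-01, -1.23642093e-02,  1.53206204e-02,
         2.04119046e+01],
       [ 1.38133338e-02,  1.13935825e-01,  9.93392078e-01,
 
[... 514 characters left out ...]
,  6.61897350e-01,  7.49450217e-01,
         1.09325081e+03],
       [ 0.00000000e+00,  0.00000000e+00,  0.00000000e+00,
         1.00000000e+00]])}
wrist {'K': array([[269.80477023,   0.        , 258.06301705],
       [  0.        , 269.80477023, 193.57525225],
       [  0.        ,   0.        ,   1.        ]]), 'k1': -0.022496088625168137, 'extrinsics': array([[ 4.50441842e-01, -8.54415313e-01, -2.58991545e-01,
         1.69929394e+02],
       [ 8.92805641e-01,  4.31230260e-01,  1.30148185e-01,
         5.02731363e+02],
       [ 4.84388833e-04, -2.89853300e-01,  9.57070964e-01,
         3.72563112e+02],
       [ 0.00000000e+00,  0.00000000e+00,  0.00000000e+00,
         1.00000000e+00]])}
```

View pics/top0.png

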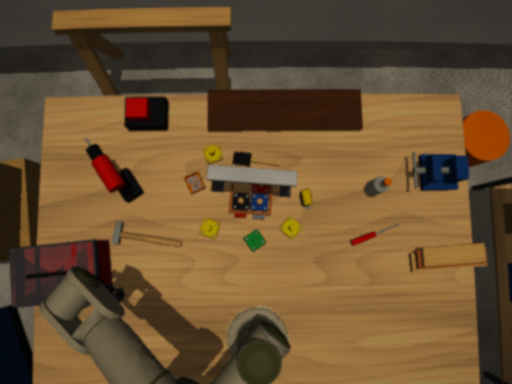

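View pics/side0.png

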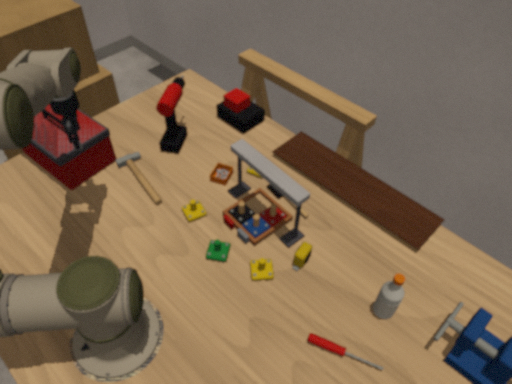

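Run:
```python
import cv2
a=cv2.imread("pics/top0.png");b=cv2.imread("pics/side0.png")
cv2.imwrite("pics/top0z.png",cv2.resize(a[90:240,180:340],None,fx=4,fy=4,interpolation=cv2.INTER_CUBIC)[:600,:800])
cv2.imwrite("pics/side0z.png",cv2.resize(b[110:260,150:350],None,fx=4,fy=4,interpolation=cv2.INTER_CUBIC)[:600,:800])
```

```text
(no output)
```

View pics/top0z.png

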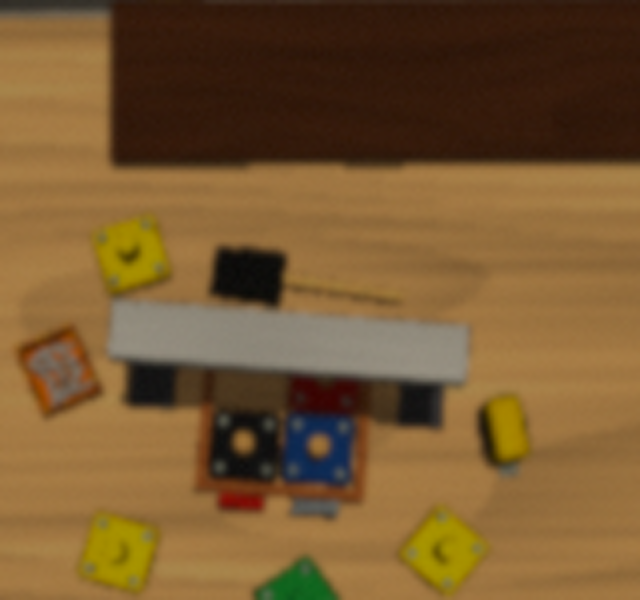

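View pics/side0z.png

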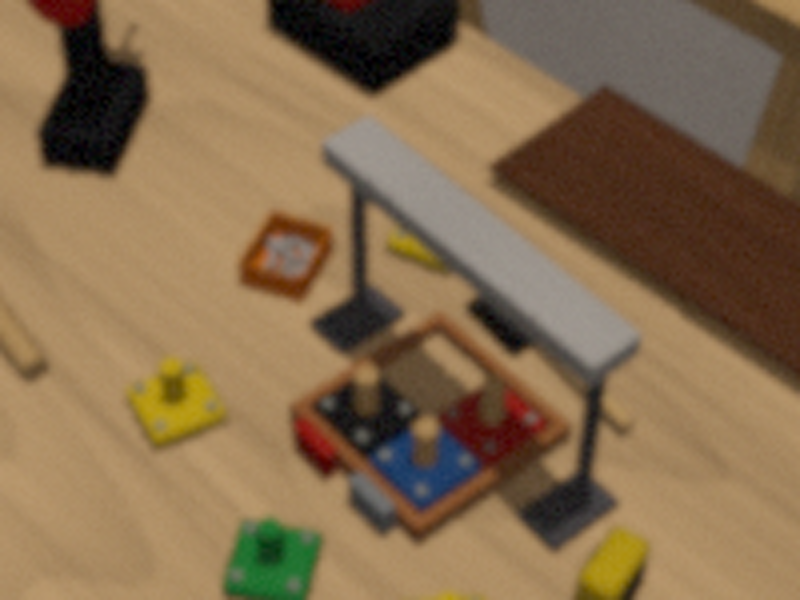

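Black is front left, blue front right, red back right, and the red tab is at front left. So four slides will do it: red left, blue back, black right, red forward. Next I localise the tray.

```bash
cat > h.py <<'E'
import numpy as np, cv2
from rig import sense, vision
from scipy.spatial.transform import Rotation as R
def ray(c,u,v):
    K=c["K"];x=(u-K[0,2])/K[0,0];y=(v-K[1,2])/K[1,1]
    p=np.array([x,y]);q=p.copy()
    for _ in range(20): q=p/(1+c["k1"]*(q@q))
    E=c["extrinsics"];d=E[:3,:3]@np.array([q[0],-q[1],-1.]);return E[:3,3],d
def onz(c,u,v,z):
    o,d=ray(c,u,v);return o+d*(z-o[2])/d[2]
def proj(c,P):
    P=np.atleast_2d(P);E=c["extrinsics"];q=(P-E[:3,3])@E[:3,:3]
    s=np.c_[q[:,0]/-q[:,2],-q[:,1]/-q[:,2]];r2=(s**2).sum(1,keepdims=True);s=s*(1+c["k1"]*r2)
    return s*c["K"][0,0]+c["K"][:2,2]
def rot(s): w,x,y,z=s["ee_rot"];return R.from_quat([x,y,z,w])
E
python3 - <<'E'
from h import *
c=vision.calibration("top")
Z=lambda x,y:(180+x/4-.375,90+y/4-.375)
for n,p,z in [("black dowel",(243,442),66),("blue dowel",(319,444),66),("trayFL",(197,490),22),("trayFR",(362,500),22),("redtab",(242,500),32),("greytab",(314,508),32),("lampFL",(108,356),201),("lampFR",(467,381),201),("lampBL",(112,298),201),("green",(297,600),26)]:
    print(n,onz(c,*Z(*p),z).round(1))
s=sense();print(rot(s).as_matrix().round(3))
cw=vision.calibration("wrist");print(rot(s).inv().apply(cw["extrinsics"][:3,3]-s["eef_pos"]), (rot(s).as_matrix().T@cw["extrinsics"][:3,:3]).round(3))
E
```

```text
black dowel [511.8  55.7  66. ]
blue dowel [509.1 -14.2  66. ]
trayFL [471.  100.7  22. ]
trayFR [459.5 -55.2  22. ]
redtab [460.4  58.   32. ]
greytab [452.   -9.5  32. ]
lampFL [571.9 163.8 201. ]
lampFR [ 547.3 -134.9  201. ]
lampBL [621.  160.5 201. ]
green [366.4   7.6  26. ]
[[-0.001 -0.893  0.451]
 [-0.001  0.451  0.893]
 [-1.     0.    -0.001]]
[-141.75727563   75.00476416    0.40823717] [[-0.002  0.29  -0.957]
 [ 0.001  0.957  0.29 ]
 [ 1.    -0.    -0.002]]
```

View pics/wrist0.png

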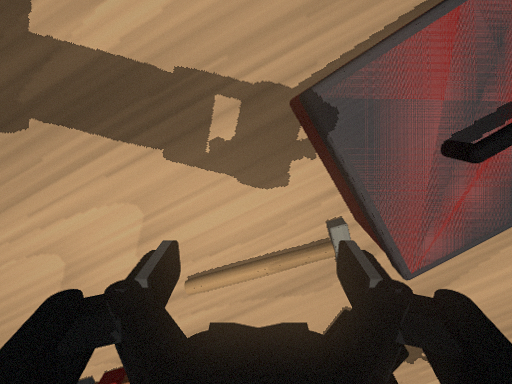

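```bash
cat >> h.py <<'E'
def tr(yaw=-4.5,C=(545.5,17.0)):
    a=np.deg2rad(yaw);return np.array([[np.cos(a),-np.sin(a),0],[np.sin(a),np.cos(a),0],[0,0,1]]),np.array([C[0],C[1],0.])
def toolR(th,yaw=-4.5):
    M,_=tr(yaw);t=np.deg2rad(th);x=M@[np.sin(t),0,-np.cos(t)];z=M@[0,1,0];return R.from_matrix(np.c_[x,np.cross(z,x),z])
def move(P0,R0,P1,R1):
    return (R0.inv()*R1).as_rotvec(), R0.inv().apply(np.array(P1)-P0)/10
E
python3 - <<'E'
from h import *
s=sense();M,C=tr()
P0=np.array([236.748,468.595,231.294]);R0=rot(s)
P=C+M@[-75,0,210];print(P)
r,t=move(P0,R0,P,toolR(38));print(r.round(4),np.rad2deg(np.linalg.norm(r)),t.round(3))
E
```

```text
[470.73119997  22.88443218 210.        ]
[-0.3745 -0.13   -0.6551] 43.87267444614884 [  2.149 -40.983 -29.23 ]
```

```bash
python3 -m pendant '[[-0.04,-0.013,-0.065,0,-4.1,-2.9,0.5],[-0.075,-0.026,-0.13,0,-8.2,-5.8,0.5],[-0.11,-0.039,-0.2,0,-12.3,-8.8,0.5],[-0.15,-0.052,-0.26,0,-16.4,-11.7,0.5],[-0.19,-0.065,-0.33,0,-20.5,-14.6,0.5]]'
python3 - <<'E'
from h import *
s=sense();M,C=tr()
P=C+M@[-75,0,210]
print(s["joints"])
R0=R.from_quat([-0.37063369,0.60269475,0.37036922,0.60184412])
Rc=R0*R.from_rotvec([-0.19,-0.065,-0.33]);Pc=np.array([236.748,468.595,231.294])+R0.apply([0,-205,-146])
print(Pc,(Rc.inv()*rot(s)).as_rotvec(),s["eef_pos"])
r,t=move(Pc,Rc,P,toolR(38));print(r.round(4),t.round(3))
E
```

```text
time_s: 0.78
eef_pos: [354.4, 244.4, 231.3]
ee_rot: [0.636, -0.508, 0.475, 0.333]
force: [1.0, 0.3, 0.1]
grip_width: 0.504
[ 0.44831192 -0.01298243  1.92015693 -0.23784514  0.97008007 -0.73953019]
[353.89080361 245.84278228 231.40829637] [-0.00143464 -0.0012839  -0.00293718] [354.38019659 244.43936466 231.31008388]
[-0.1843 -0.0647 -0.3254] [  7.119 -15.754 -18.421]
```

```bash
python3 -m pendant '[[-0.036,-0.013,-0.065,1.4,-3.2,-3.7,0.5],[-0.073,-0.026,-0.13,2.8,-6.3,-7.4,0.5],[-0.11,-0.039,-0.195,4.3,-9.5,-11.0,0.5],[-0.147,-0.052,-0.26,5.7,-12.6,-14.7,0.5],[-0.184,-0.065,-0.325,7.1,-15.7,-18.4,0.5]]'
python3 - <<'E'
from h import *
cw=vision.calibration("wrist");im=vision.capture("wrist");cv2.imwrite("pics/w1.png",im[:,:,::-1])
s=sense();np.save("cw1.npy",cw["extrinsics"]);print(s["eef_pos"],s["joints"],(toolR(38).inv()*rot(s)).as_rotvec())
E
```

```text
time_s: 1.4
eef_pos: [462.5, 40.7, 210.4]
ee_rot: [0.648, -0.613, 0.343, 0.292]
force: [-0.4, 0.2, -0.1]
grip_width: 0.5
[463.51084432  38.48392649 209.96499841] [-0.21976217 -0.08539118  2.15249253  0.20239568  0.4495745  -1.85831973] [ 0.00900746 -0.00343643  0.02511964]
```

View pics/w1.png

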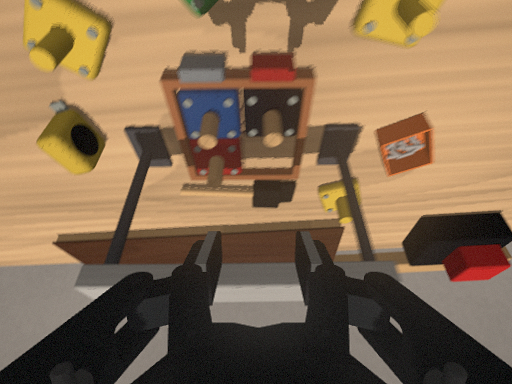

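Run:
```python
from h import *
vision.capture("top")
print(sense()["eef_pos"],sense()["dq"].round(3))
cw=vision.calibration("wrist");im=vision.capture("wrist");cv2.imwrite("pics/w2.png",im[:,:,::-1])
s=sense();np.save("cw2.npy",cw["extrinsics"]);print(s["eef_pos"])
cv2.imwrite("pics/w2z.png",cv2.resize(im[40:210,120:350,::-1],None,fx=3.4,fy=3.4,interpolation=cv2.INTER_CUBIC))
```

```text
[462.49391278  39.91041437 209.87261015] [ 0.083 -0.017 -0.008 -0.128  0.056  0.256]
[462.0494575   41.21748247 210.08057495]
```

View pics/w2z.png

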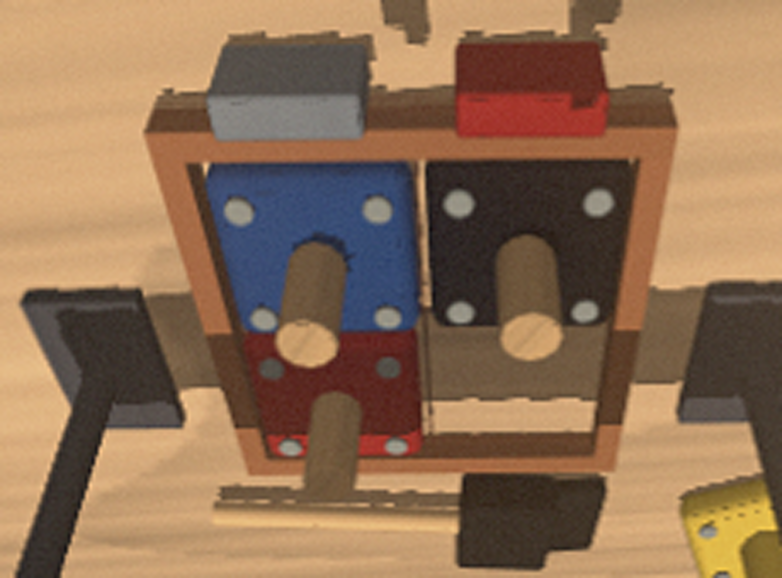

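Run:
```python
from h import *
from scipy.optimize import least_squares
c=vision.calibration("wrist");c["extrinsics"]=np.load("cw2.npy")
Z=lambda p:np.array([120+p[0]/3.4-.35,40+p[1]/3.4-.35])
cor={(678,128):(-80.5,80.5,22),(147,131):(-80.5,-80.5,22),(250,471):(80.5,-80.5,22),(615,469):(80.5,80.5,22),(188,163):(-70.5,-70.5,22),(637,160):(-70.5,70.5,22)}
uv=np.array([Z(p) for p in cor]);L=np.array(list(cor.values()))
def f(q):
    M,C=tr(q[2],q[:2]);return (proj(c,L@M.T+C)-uv).ravel()
o=least_squares(f,[545,17,-4.5]);print(o.x,o.fun.reshape(-1,2).round(2))
M,C=tr(o.x[2],o.x[:2])
for n,p,z in [("blue",(307,342),66),("black",(531,337),66),("redtab",(530,96),32),("greytab",(287,98),32)]:
    w=onz(c,*Z(p),z);print(n,w.round(1),(M.T@(w-C)).round(1))
for n,p in [("blue screws",[(238,211),(377,209),(263,318),(388,317)]),("black",[(459,204),(598,203),(460,313),(585,312)]),("red",[(273,369),(388,368),(290,447),(397,446)])]:
    w=np.array([onz(c,*Z(q),26) for q in p]);print(n,(M.T@(w.mean(0)-C)).round(1),[(M.T@(a-C)).round(1)[:2] for a in w])
print(sense()["eef_pos"],(toolR(38).inv()*rot(sense())).as_rotvec())
```

```text
[544.92112897  18.67081672  -5.01201359] [[ 0.86 -0.11]
 [-1.07  0.55]
 [-0.68  1.64]
 [-0.1   1.  ]
 [-0.91 -0.1 ]
 [ 1.71 -0.54]]
blue [505.6 -11.6  66. ] [-36.5 -33.6  66. ]
black [510.6  57.1  66. ] [-37.6  35.3  66. ]
redtab [452.3  60.8  32. ] [-95.9  33.9  32. ]
greytab [446.3  -6.7  32. ] [-96.  -33.9  32. ]
blue screws [-33.9 -34.4  26. ] [array([-55.9, -56.5]), array([-56. , -12.4]), array([-12.1, -56.5]), array([-11.8, -12.1])]
black [-35.4  35.7  26. ] [array([-57.5,  13.7]), array([-57.5,  57.7]), array([-13.3,  13.5]), array([-13.2,  57.9])]
red [ 34.9 -35.6  26. ] [array([ 12.7, -57.2]), array([ 12.9, -13.9]), array([ 56.9, -57.8]), array([ 57. , -13.4])]
[462.0494575   41.21748247 210.08057495] [ 0.01700991 -0.00371093  0.02971115]
```

```bash
cat >> h.py <<'E'
YAW=-5.0;CT=(544.9,18.7);TH=36.5
def goal(x,y,z,th=TH,back=0):
    "grip point in tray coords -> TCP pose"
    M,C=tr(YAW,CT);RR=toolR(th,YAW);xt=RR.as_matrix()[:,0]
    return C+M@np.array([x,y,z])+(19-back)*xt,RR
def show(x,y,z,back=0,th=TH):
    s=sense();P,RR=goal(x,y,z,th,back);r,t=move(s["eef_pos"],rot(s),P,RR)
    print("turn",r.round(3),"shift cm",t.round(2),"dist",np.linalg.norm(t).round(2))
def where():
    s=sense();M,C=tr(YAW,CT);g=s["eef_pos"]-19*rot(s).as_matrix()[:,0]
    print("t",s["time_s"],"grip tray",(M.T@(g-C)).round(1),"turn err",(toolR(TH,YAW).inv()*rot(s)).as_rotvec().round(3),"F",(M.T@s["force"]).round(1),"w",round(s["grip_width"],3))
E
python3 -c "
from h import *
where();show(35,-35.6,53,back=110)"
```

```text
t 1.55 grip tray [-95.7  15.  225.4] turn err [ 0.01  -0.009  0.004] F [-0.2 -0.6  0.6] w 0.5
turn [-0.01   0.009 -0.004] shift cm [10.59 -0.35 -5.17] dist 11.79
```

```bash
python3 -m pendant '[[-0.003,0.002,-0.001,2.6,-0.1,-1.3,0.5],[-0.005,0.005,-0.002,5.3,-0.2,-2.6,0.5],[-0.01,0.009,-0.004,8.0,-0.3,-3.9,0.5],[-0.01,0.009,-0.004,10.6,-0.35,-5.2,0.5],[-0.01,0.009,-0.004,10.6,-0.35,-5.2,0.5]]' 40
python3 - <<'E'
from h import *
where();show(35,-35.6,53)
c=vision.calibration("wrist");im=vision.capture("wrist")
np.save("cw3.npy",c["extrinsics"]);where();cv2.imwrite("pics/w3.png",im[:,:,::-1])
E
```

```text
time_s: 2.17
eef_pos: [523.0, -13.1, 125.5]
ee_rot: [0.644, -0.617, 0.344, 0.292]
force: [0.8, -0.6, 0.2]
grip_width: 0.498
t 2.175 grip tray [-30.3 -33.7 140.8] turn err [-0.002 -0.003  0.001] F [ 0.8 -0.5  0.2] w 0.498
turn [ 0.002  0.003 -0.001] shift cm [10.94 -0.04 -0.24] dist 10.94
t 2.225 grip tray [-30.4 -33.4 141.7] turn err [-0.003 -0.003 -0.   ] F [-0.7  1.2  0.3] w 0.498
```

View pics/w3.png

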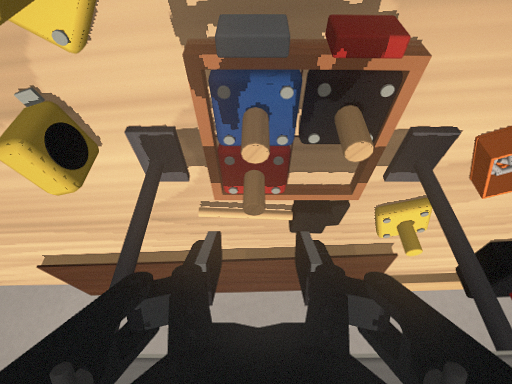

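The view shows the red dowel's top at about (254,208), in line with the jaw centre at column 257. I'll advance along the tool axis.

```bash
python3 -m pendant '[[0,0,0,2.5,0,-0.1,0.5],[0,0,0,5.0,0,-0.2,0.5],[0.002,0.003,0,7.5,0,-0.2,0.5],[0.002,0.003,0,9.5,0,-0.2,0.5],[0.002,0.003,0,10.9,0,-0.2,0.5]]' 40
python3 - <<'E'
from h import *
where()
im=vision.capture("wrist");cv2.imwrite("pics/w4.png",im[:,:,::-1])
im=vision.capture("side");cv2.imwrite("pics/s4.png",cv2.resize(im[110:260,150:350,::-1],None,fx=4,fy=4,interpolation=cv2.INTER_CUBIC))
where()
E
```

```text
time_s: 2.85
eef_pos: [591.7, -18.9, 45.0]
ee_rot: [0.643, -0.616, 0.348, 0.292]
force: [0.5, -0.2, 0.4]
grip_width: 0.497
t 2.85 grip tray [ 38.7 -33.3  60.4] turn err [-0.001  0.002  0.007] F [ 0.5 -0.2  0.4] w 0.497
t 2.95 grip tray [ 38.6 -33.8  60. ] turn err [-0.001  0.003  0.007] F [-0.4 -1.4 -0.5] w 0.5
```

View pics/w4.png

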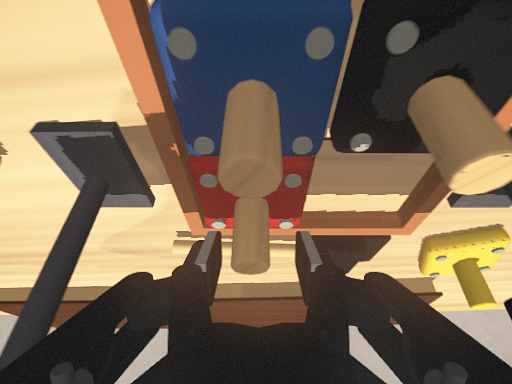

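View pics/s4.png

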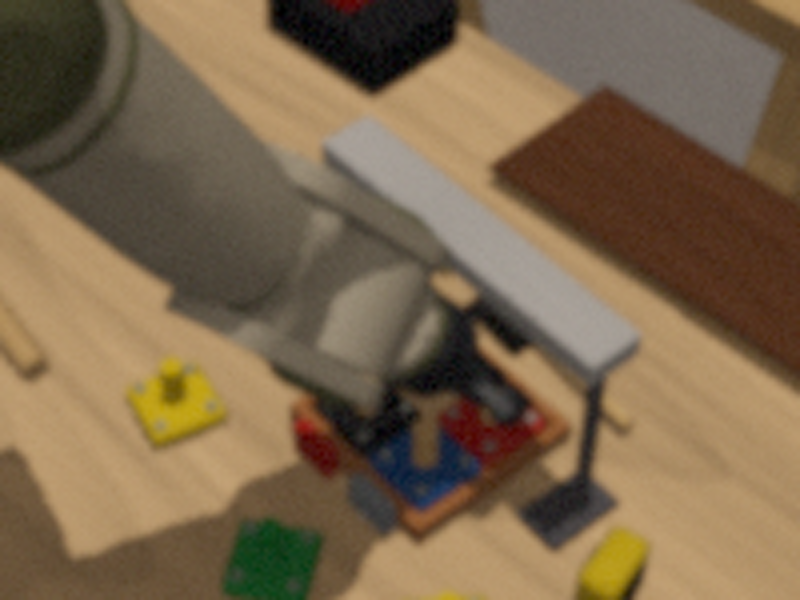

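```bash
python3 -c "
from h import *
where();show(35.2,-35.6,53)"
```

```text
t 2.95 grip tray [ 38.6 -33.8  60. ] turn err [-0.001  0.003  0.007] F [-0.4 -1.4 -0.5] w 0.5
turn [ 0.001 -0.003 -0.007] shift cm [ 0.36  0.67 -0.18] dist 0.78
```

```bash
python3 -m pendant '[[0,0,-0.004,0.2,0.4,-0.1,0.5],[0,0,-0.007,0.35,0.65,-0.2,0.5],[0,0,-0.007,0.35,0.65,-0.2,0.5],[0,0,-0.007,0.35,0.65,-0.2,0.1],[0,0,-0.007,0.35,0.65,-0.2,0.1]]' 40
python3 - <<'E'
from h import *
where();show(35.2,-35.6,53)
E
```

```text
time_s: 3.58
eef_pos: [590.8, -20.9, 42.8]
ee_rot: [0.642, -0.616, 0.351, 0.292]
force: [-1.4, -1.0, 2.3]
grip_width: 0.218
t 3.575 grip tray [ 38.  -35.3  58.2] turn err [0.    0.007 0.01 ] F [-1.4 -1.1  2.3] w 0.218
turn [-0.    -0.007 -0.01 ] shift cm [ 0.25  0.51 -0.02] dist 0.57
```

```bash
python3 -c "
from h import *
s=sense();print(s['joints'].round(3),s['dq'].round(3),s['tau'].round(1))"
```

```text
[-0.28   0.502  1.973  1.155  0.116 -2.88 ] [-0.     0.002 -0.    -0.001  0.    -0.   ] [  0.4 -39.1 -16.4   0.2  -0.3  -0. ]
```

Joint 6 is at its limit, close to the wrist singularity. The dowel is round, so I can take a tool yaw nearer the arm plane. I'll use yaw -10° and lean 35°.

```bash
cat >> h.py <<'E'
TH=35;TY=-10
def goal(x,y,z,th=None,back=0,ty=None):
    M,C=tr(YAW,CT);RR=toolR(TH if th is None else th,TY if ty is None else ty);xt=RR.as_matrix()[:,0]
    return C+M@np.array([x,y,z])+(19-back)*xt,RR
def show(x,y,z,back=0,th=None,ty=None):
    s=sense();P,RR=goal(x,y,z,th,back,ty);r,t=move(s["eef_pos"],rot(s),P,RR)
    print("turn",r.round(3),"shift cm",t.round(2),"dist",np.linalg.norm(t).round(2))
def where(th=None,ty=None):
    s=sense();M,C=tr(YAW,CT);g=s["eef_pos"]-19*rot(s).as_matrix()[:,0]
    print("t",s["time_s"],"grip tray",(M.T@(g-C)).round(1),"turn err",(toolR(TH if th is None else th,TY if ty is None else ty).inv()*rot(s)).as_rotvec().round(3),"F",(M.T@s["force"]).round(1),"w",round(s["grip_width"],3),"q",s["joints"].round(2))
E
python3 -c "
from h import *
where();show(35,-35.5,54)"
```

```text
t 3.575 grip tray [ 38.  -35.3  58.2] turn err [-0.071 -0.044 -0.016] F [-1.4 -1.1  2.3] w 0.218 q [-0.28  0.5   1.97  1.15  0.12 -2.88]
turn [0.071 0.044 0.016] shift cm [ 0.16  0.52 -0.1 ] dist 0.55
```

```bash
python3 -m pendant '[[0,0,0,0,0,0,0.5],[0,0,0,0,0,0,0.5],[0.03,0.02,0.006,0.05,0.2,-0.05,0.5],[0.07,0.044,0.016,0.15,0.5,-0.1,0.5],[0.07,0.044,0.016,0.15,0.5,-0.1,0.5]]' 40
python3 - <<'E'
from h import *
where();show(35,-35.5,54)
E
```

```text
time_s: 4.2
eef_pos: [587.4, -21.3, 38.3]
ee_rot: [0.653, -0.596, 0.38, 0.271]
force: [-0.9, -0.4, -0.5]
grip_width: 0.508
t 4.2 grip tray [ 35.  -35.2  53.9] turn err [-0.001 -0.     0.   ] F [-0.8 -0.5 -0.5] w 0.508 q [-0.26  0.51  1.97  0.71  0.07 -2.35]
turn [ 0.001  0.    -0.   ] shift cm [-0.01 -0.01 -0.03] dist 0.04
```

```bash
python3 -m pendant '[[0,0,0,0,0,0,0.1],[0,0,0,0,0,0,0.1],[0,0,0,0,0,0,0.1],[0,0,0,0,0,0,0.1],[0,0,0,0,0,0,0.1]]' 40
python3 - <<'E'
from h import *
where();show(35.2,36,54)
E
```

```text
time_s: 4.82
eef_pos: [587.5, -21.5, 38.5]
ee_rot: [0.653, -0.597, 0.38, 0.271]
force: [0.5, 0.5, 1.5]
grip_width: 0.219
t 4.825 grip tray [ 35.1 -35.3  54. ] turn err [-0.001 -0.    -0.   ] F [0.5 0.6 1.5] w 0.219 q [-0.26  0.51  1.97  0.72  0.07 -2.36]
turn [0.001 0.    0.   ] shift cm [-0.34  0.5   7.11] dist 7.13
```

```bash
python3 -m pendant '[[0,0,0,-0.07,0.1,1.4,0.1],[0,0,0,-0.14,0.2,2.9,0.1],[0,0,0,-0.21,0.3,4.3,0.1],[0,0,0,-0.28,0.4,5.7,0.1],[0,0,0,-0.34,0.5,7.1,0.1]]' 40
python3 - <<'E'
from h import *
where();show(35.2,36.3,54)
im=vision.capture("wrist");cv2.imwrite("pics/w5.png",im[:,:,::-1]);where()
E
```

```text
time_s: 5.45
eef_pos: [593.7, 46.0, 38.5]
ee_rot: [0.653, -0.596, 0.38, 0.271]
force: [0.1, -0.5, 0.0]
grip_width: 0.225
t 5.45 grip tray [35.4 32.4 54. ] turn err [-0. -0.  0.] F [ 0.1 -0.5  0. ] w 0.225 q [-0.1   0.53  1.94 -0.53  0.08 -0.98]
turn [ 0.  0. -0.] shift cm [-0.03  0.04  0.38] dist 0.39
t 5.5 grip tray [35.3 34.1 54.1] turn err [ 0.001 -0.001 -0.   ] F [0.2 4.  3.2] w 0.217 q [-0.1   0.53  1.93 -0.54  0.08 -0.97]
```

View pics/w5.png

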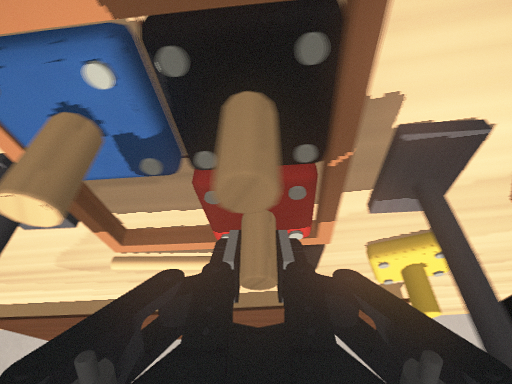

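```bash
python3 -m pendant '[[0,0,0,-0.01,0.02,0.15,0.1],[0,0,0,-0.01,0.02,0.15,0.1],[0,0,0,-0.01,0.02,0.15,0.1],[0,0,0,-0.01,0.02,0.15,0.45],[0,0,0,-0.01,0.02,0.15,0.45]]' 40
python3 - <<'E'
from h import *
where()
show(35.2,36,54,back=100);show(-34,-34.4,54,back=70)
E
```

```text
time_s: 6.12
eef_pos: [592.9, 47.3, 37.6]
ee_rot: [0.653, -0.596, 0.381, 0.272]
force: [0.2, 0.2, -0.8]
grip_width: 0.449
t 6.125 grip tray [34.5 33.6 53.2] turn err [-0.    -0.     0.003] F [ 0.2  0.2 -0.8] w 0.449 q [-0.1   0.53  1.94 -0.54  0.08 -0.97]
turn [ 0.     0.    -0.003] shift cm [-10.04  -0.06   0.25] dist 10.04
turn [ 0.     0.    -0.003] shift cm [-10.63   5.09  -7.37] dist 13.9
```

```bash
python3 -m pendant '[[0,0,0,-3,0,0,0.45],[0,0,0,-6,0,0,0.45],[0,0,0,-9,0,0,0.45],[0,0,-0.002,-11,1.5,-2.5,0.45],[0,0,-0.003,-12,3.5,-5,0.45]]' 40
python3 - <<'E'
from h import *
where();show(-34,-34.4,54,back=70)
s=sense()
c=vision.calibration("wrist");im=vision.capture("wrist");cv2.imwrite("pics/w6.png",im[:,:,::-1]);where()
np.save("cw6.npy",c["extrinsics"])
E
```

```text
time_s: 6.75
eef_pos: [489.5, 16.1, 117.2]
ee_rot: [0.653, -0.597, 0.379, 0.27]
force: [0.8, -1.2, -0.6]
grip_width: 0.448
t 6.75 grip tray [-65.8  -6.5 132.7] turn err [-0.002 -0.001 -0.003] F [ 0.8 -1.1 -0.6] w 0.448 q [-0.22  0.17  2.19  0.16  0.18 -1.77]
turn [0.002 0.001 0.003] shift cm [ 1.4   1.73 -2.5 ] dist 3.35
t 6.8 grip tray [-68.4  -7.6 131.2] turn err [-0.004 -0.001  0.001] F [-0.6 -0.5 -1.1] w 0.453 q [-0.23  0.17  2.19  0.18  0.18 -1.79]
```

View pics/w6.png

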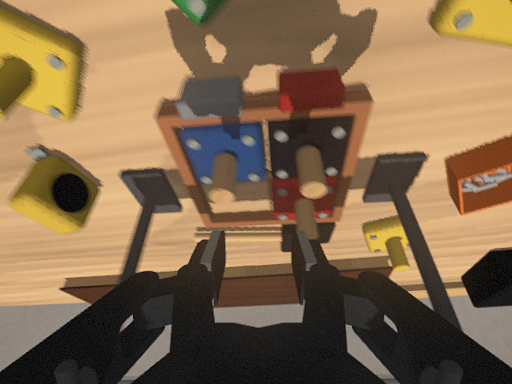

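Run:
```python
from h import *
where();show(-34,-34.4,54,back=50)
show(-34,-34.4,54)
```

```text
t 6.8 grip tray [-68.4  -7.6 131.2] turn err [-0.004 -0.001  0.001] F [-0.6 -0.5 -1.1] w 0.453 q [-0.23  0.17  2.19  0.18  0.18 -1.79]
turn [ 0.004  0.001 -0.001] shift cm [ 3.42  1.44 -2.37] dist 4.4
turn [ 0.004  0.001 -0.001] shift cm [ 8.42  1.43 -2.37] dist 8.87
```

```bash
python3 -m pendant '[[0.002,0,0,1.7,0.7,-1.2,0.45],[0.004,0,0,3.4,1.4,-2.4,0.45],[0.004,0,0,5.4,1.4,-2.4,0.45],[0.004,0,0,7.4,1.4,-2.4,0.45],[0.004,0,0,8.0,1.4,-2.4,0.45]]' 40
python3 - <<'E'
from h import *
im=vision.capture("wrist");cv2.imwrite("pics/w7.png",im[:,:,::-1])
where();show(-34,-34.4,54)
E
```

```text
time_s: 7.42
eef_pos: [523.7, -12.0, 49.2]
ee_rot: [0.653, -0.592, 0.385, 0.272]
force: [-0.1, 0.2, 0.2]
grip_width: 0.453
t 7.475 grip tray [-28.8 -31.5  64.7] turn err [0.008 0.002 0.012] F [-0.2  0.2 -0.5] w 0.446 q [-0.27  0.39  2.14  1.24  0.06 -2.88]
turn [-0.008 -0.002 -0.012] shift cm [ 0.61  0.98 -0.34] dist 1.21
```

View pics/w7.png

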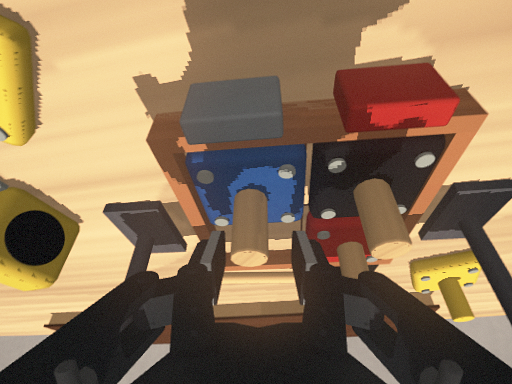

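Run:
```python
from h import *
show(-34,-34.4,54,th=31,ty=-12)
```

```text
turn [0.021 0.017 0.057] shift cm [ 0.61  1.12 -0.38] dist 1.33
```

```bash
python3 -m pendant '[[0.01,0.008,0.028,0,0.4,-0.2,0.45],[0.021,0.017,0.057,0.2,0.9,-0.4,0.45],[0.021,0.017,0.057,0.6,1.1,-0.4,0.45],[0.021,0.017,0.057,0.6,1.1,-0.4,0.45],[0.021,0.017,0.057,0.6,1.1,-0.4,0.45]]' 40
python3 - <<'E'
from h import *
where(31,-12);show(-34,-34.4,54,th=31,ty=-12)
E
```

```text
time_s: 8.1
eef_pos: [517.2, -14.6, 39.4]
ee_rot: [0.647, -0.578, 0.409, 0.282]
force: [-0.6, 0.3, 0.7]
grip_width: 0.448
t 8.1 grip tray [-34.4 -34.4  55.7] turn err [-0.005 -0.    -0.003] F [-0.6  0.2  0.7] w 0.448 q [-0.27  0.4   2.12  0.41  0.08 -2.04]
turn [0.005 0.    0.003] shift cm [0.17 0.06 0.  ] dist 0.18
```

Good. Close on blue.

```bash
python3 -m pendant '[[0,0,0,0.1,0,0,0.1],[0,0,0,0.1,0,0,0.1],[0,0,0,0.1,0,0,0.1],[0,0,0,0.1,0,0,0.1],[0,0,0,0.1,0,0,0.1]]' 40
python3 - <<'E'
from h import *
where(31,-12);show(8,-35.5,54.5,th=31,ty=-12)
E
```

```text
time_s: 8.72
eef_pos: [517.9, -14.7, 38.7]
ee_rot: [0.647, -0.578, 0.409, 0.282]
force: [-2.7, 0.9, 4.7]
grip_width: 0.221
t 8.725 grip tray [-33.7 -34.5  54.9] turn err [-0.005  0.    -0.003] F [-2.8  0.7  4.7] w 0.221 q [-0.27  0.41  2.12  0.42  0.08 -2.04]
turn [ 0.005 -0.     0.003] shift cm [ 2.19 -3.53  0.39] dist 4.17
```

```bash
python3 -m pendant '[[0,0,0,0.43,-0.71,0.08,0.1],[0,0,0,0.86,-1.42,0.16,0.1],[0,0,0,1.29,-2.13,0.24,0.1],[0,0,0,1.72,-2.84,0.32,0.1],[0,0,0,2.15,-3.55,0.4,0.1]]' 40
python3 - <<'E'
from h import *
where(31,-12);show(8,-35.5,54,th=35.5,ty=-10);show(36,-36,54,th=31,ty=-12)
im=vision.capture("side");cv2.imwrite("pics/s8.png",cv2.resize(im[110:260,150:350,::-1],None,fx=4,fy=4,interpolation=cv2.INTER_CUBIC))
E
```

```text
time_s: 9.35
eef_pos: [559.2, -19.2, 38.6]
ee_rot: [0.647, -0.578, 0.409, 0.282]
force: [-7.2, 1.1, 8.8]
grip_width: 0.224
t 9.35 grip tray [  7.8 -35.3  54.9] turn err [-0.005  0.    -0.002] F [-7.3  0.5  8.8] w 0.224 q [-0.25  0.47  2.    0.18  0.13 -1.79]
turn [-0.024 -0.019 -0.076] shift cm [ 0.08 -0.12  0.02] dist 0.14
turn [ 0.005 -0.     0.002] shift cm [ 1.52 -2.35  0.26] dist 2.82
```

View pics/s8.png

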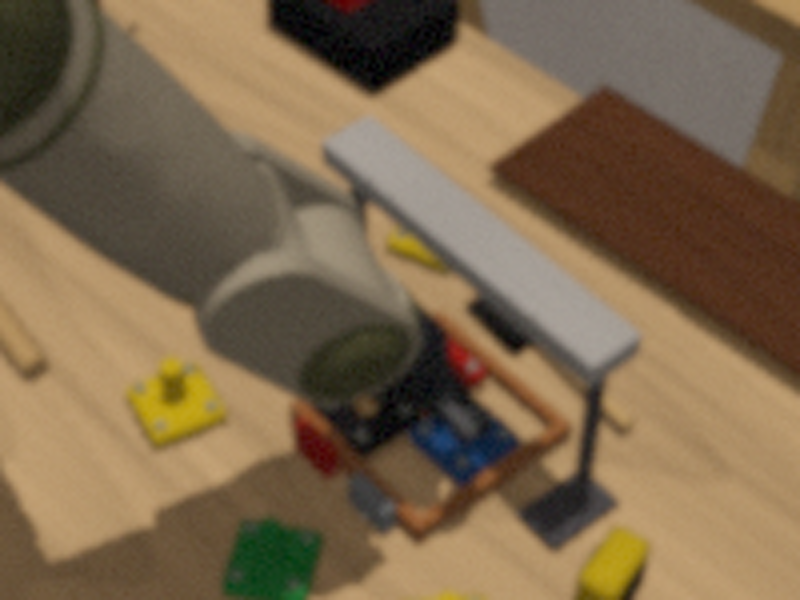

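```bash
python3 -m pendant '[[0,0,0,0,0,0,0.4],[-0.008,-0.006,-0.025,0,-0.05,0,0.4],[-0.024,-0.019,-0.076,0,-0.1,0,0.4],[-0.024,-0.019,-0.076,0,-0.1,0,0.1],[-0.024,-0.019,-0.076,0,-0.1,0,0.1]]' 40
python3 -m pendant '[[0,0,0,0,0,0,0.1],[0,0,0,0,0,0,0.1],[0,0,0,0.3,-0.4,0.04,0.1],[0,0,0,0.6,-0.8,0.08,0.1],[0,0,0,0.9,-1.2,0.12,0.1]]' 40
python3 - <<'E'
from h import *
where(35.5,-10);show(37,-36,54,th=35.5,ty=-10)
E
```

```text
time_s: 10.02
eef_pos: [560.9, -18.3, 40.7]
ee_rot: [0.654, -0.596, 0.38, 0.27]
force: [0.1, 1.5, -0.1]
grip_width: 0.218
time_s: 10.65
eef_pos: [576.5, -19.7, 40.6]
ee_rot: [0.654, -0.596, 0.38, 0.27]
force: [-1.6, 0.2, 2.1]
grip_width: 0.219
t 10.65 grip tray [ 24.  -34.6  56.1] turn err [ 0.002 -0.001  0.008] F [-1.6  0.1  2.1] w 0.219 q [-0.26  0.49  2.    0.86  0.07 -2.5 ]
turn [-0.002  0.001 -0.008] shift cm [ 0.93 -0.97 -0.03] dist 1.34
```

```bash
python3 -m pendant '[[0,0,0,0.25,-0.35,0,0.1],[0,0,0,0.5,-0.7,0,0.1],[0,0,0,0.75,-1.05,0,0.1],[0,0,0,0.75,-1.05,0,0.1],[0,0,0,0.75,-1.05,0,0.4]]' 40
python3 -m pendant '[[0,0,0,0,0,0,0.4],[0,0,0,-3,0,0,0.4],[0,0,0,-6,0,0,0.4],[0,0,0,-9,0,0,0.4],[0,0,0,-10,0,0,0.4]]' 40
python3 - <<'E'
from h import *
where(35.5,-10)
vision.capture("side")
c=vision.calibration("wrist");im=vision.capture("wrist");np.save("cw9.npy",c["extrinsics"])
where(35.5,-10)
cv2.imwrite("pics/w9.png",cv2.resize(im[60:260,120:384,::-1],None,fx=3,fy=3,interpolation=cv2.INTER_CUBIC))
E
```

```text
time_s: 11.28
eef_pos: [589.4, -22.2, 40.7]
ee_rot: [0.654, -0.596, 0.38, 0.27]
force: [0.0, -0.5, -0.3]
grip_width: 0.398
time_s: 11.9
eef_pos: [532.6, -12.2, 123.8]
ee_rot: [0.654, -0.597, 0.379, 0.269]
force: [-0.2, 0.2, 0.4]
grip_width: 0.402
t 11.9 grip tray [-20.5 -30.9 139.3] turn err [ 0.002 -0.     0.005] F [-0.2  0.2  0.4] w 0.402 q [-0.27  0.23  2.07  0.25  0.23 -1.89]
t 12.0 grip tray [-20.2 -30.9 138.7] turn err [ 0.002 -0.     0.005] F [ 0.2 -0.  -0.3] w 0.397 q [-0.27  0.24  2.07  0.25  0.23 -1.89]
```

View pics/w9.png

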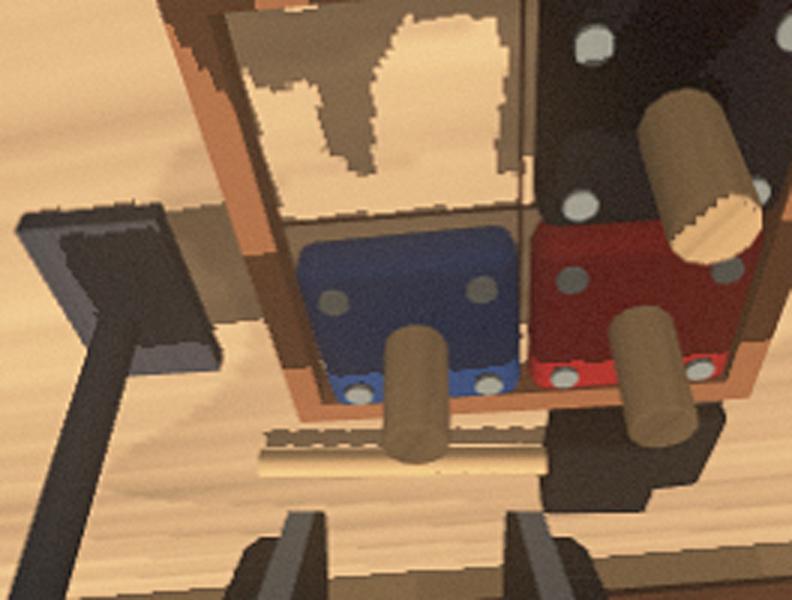

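```bash
cat > meas.py <<'E'
from h import *
def meas(f,x0,y0,k,sets):
    c=vision.calibration("wrist");c["extrinsics"]=np.load(f)
    M,C=tr(YAW,CT)
    for n,z,p in sets:
        w=np.array([M.T@(onz(c,x0+(q[0]+.5)/k-.5,y0+(q[1]+.5)/k-.5,z)-C) for q in p]);print(n,w.mean(0).round(1)[:2],w[:,:2].round(1).tolist())
E
python3 - <<'E'
from meas import *
meas("cw9.npy",120,60,3,[("blue",26,[(333,302),(481,290),(359,394),(488,385)]),("red",26,[(572,280),(727,270),(565,378),(700,371)]),("black FR,BR,BL?",26,[(594,46),(580,206),(760,190)]),("cross of lines(0,0)",8,[(522,207)]),("cornerBR outer",22,[(302,421)]),("cornerBL outer",22,[(747,394)])])
show(-35.4,35.7,54,th=30,ty=-9,back=60)
where()
E
```

```text
blue [ 37.7 -34.8] [[16.1, -57.4], [15.1, -13.5], [60.3, -55.9], [59.5, -12.2]]
red [35.9 35.1] [[13.5, 12.8], [13.4, 56.8], [58.1, 13.3], [58.5, 57.5]]
black FR,BR,BL? [-28.3  28.6] [[-57.4, 13.2], [-13.2, 13.2], [-14.4, 59.4]]
cross of lines(0,0) [ 0.4 -0.3] [[0.4, -0.3]]
cornerBR outer [ 79.  -79.7] [[79.0, -79.7]]
cornerBL outer [77.7 78.1] [[77.7, 78.1]]
turn [-0.016 -0.009  0.091] shift cm [-0.27  6.23  6.46] dist 8.98
t 12.0 grip tray [-20.2 -30.9 138.7] turn err [ 0.002 -0.    -0.003] F [ 0.2 -0.  -0.3] w 0.397 q [-0.27  0.24  2.07  0.25  0.23 -1.89]
```

Run:
```python
from h import *
show(-35.4,35.7,54.5,th=30,ty=-11,back=50)
show(-35.4,35.7,54.5,th=30,ty=-11,back=0)
```

```text
turn [0.013 0.01  0.091] shift cm [0.68 6.29 6.52] dist 9.09
turn [0.013 0.01  0.091] shift cm [5.66 6.74 6.47] dist 10.93
```

```bash
python3 -m pendant '[[0.003,0.003,0.03,0.2,2.0,2.1,0.45],[0.008,0.006,0.06,0.4,4.2,4.3,0.45],[0.013,0.01,0.091,0.7,6.3,6.5,0.45],[0.013,0.01,0.091,0.7,6.3,6.5,0.45],[0.013,0.01,0.091,2.0,6.4,6.5,0.45]]' 40
python3 - <<'E'
from h import *
im=vision.capture("wrist");cv2.imwrite("pics/w10.png",im[:,:,::-1])
where(30,-11)
show(-35.4,35.7,54.5,th=30,ty=-11,back=0)
E
```

```text
time_s: 12.62
eef_pos: [504.9, 58.7, 69.5]
ee_rot: [0.643, -0.576, 0.411, 0.293]
force: [0.6, -0.5, 0.8]
grip_width: 0.452
t 12.675 grip tray [-52.7  36.8  84.5] turn err [0.001 0.    0.002] F [-1.6 -0.3 -0.1] w 0.448 q [-0.09  0.33  2.1  -0.27  0.2  -1.22]
turn [-0.001 -0.    -0.002] shift cm [ 3.46 -0.01  0.07] dist 3.46
```

View pics/w10.png

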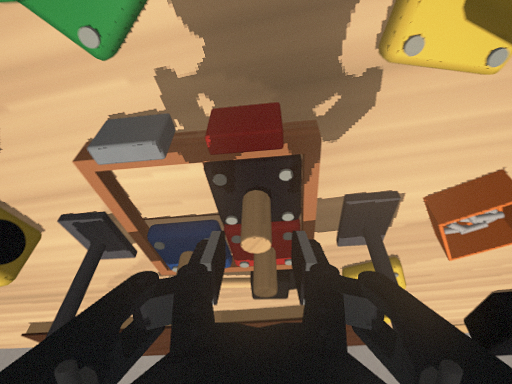

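The jaws are centred on the black dowel (column 257). Advance and close.

```bash
python3 -m pendant '[[0,0,0,1.7,0,0.05,0.45],[0,0,0,3.45,0,0.05,0.45],[0,0,0,3.45,0,0.05,0.45],[0,0,0,3.45,0,0.05,0.1],[0,0,0,3.45,0,0.05,0.1]]' 40
python3 -m pendant '[[0,0,0,0,0,0,0.1],[0,0,0,0,0,0,0.1],[0,0,0,0,0,0,0.1],[0,0,0,0,0,0,0.1],[0,0,0,0,0,0,0.1]]' 40
python3 - <<'E'
from h import *
where(30,-11)
show(-35.4,-36,54.5,th=30,ty=-11,back=0)
E
```

```text
time_s: 13.3
eef_pos: [520.7, 55.8, 40.0]
ee_rot: [0.643, -0.575, 0.411, 0.293]
force: [-1.0, -5.6, 0.7]
grip_width: 0.219
time_s: 13.92
eef_pos: [520.7, 55.8, 40.0]
ee_rot: [0.643, -0.575, 0.411, 0.293]
force: [-1.1, -6.0, 0.9]
grip_width: 0.221
t 13.925 grip tray [-36.7  35.9  56.5] turn err [0.    0.001 0.002] F [-0.6 -6.1  0.9] w 0.221 q [-0.09  0.42  2.08 -0.38  0.14 -1.1 ]
turn [-0.    -0.001 -0.002] shift cm [ 0.62 -0.67 -7.13] dist 7.19
```

```bash
python3 -m pendant '[[0,0,0,0.08,-0.14,-1.4,0.1],[0,0,0,0.17,-0.29,-2.85,0.1],[0,0,0,0.25,-0.43,-4.3,0.1],[0,0,0,0.34,-0.58,-5.7,0.1],[0,0,0,0.42,-0.72,-7.1,0.1]]' 40
python3 - <<'E'
from h import *
im=vision.capture("wrist");cv2.imwrite("pics/w11.png",im[:,:,::-1])
where(30,-11)
show(-35.4,-36,56,th=30,ty=-11,back=0)
E
```

```text
time_s: 14.55
eef_pos: [515.5, -15.3, 40.0]
ee_rot: [0.643, -0.576, 0.411, 0.294]
force: [-0.3, 1.3, -0.9]
grip_width: 0.225
t 14.6 grip tray [-35.6 -36.6  56.4] turn err [0.    0.001 0.001] F [ 0.4 -0.4 -1. ] w 0.221 q [-0.28  0.4   2.11  0.39  0.12 -2.04]
turn [-0.    -0.001 -0.001] shift cm [0.04 0.01 0.06] dist 0.08
```

View pics/w11.png

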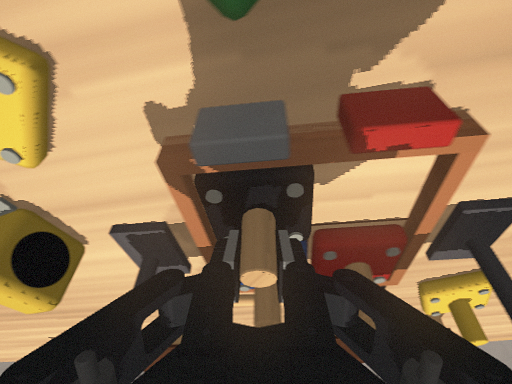

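```bash
python3 -m pendant '[[0,0,0,0,0,0,0.4],[0,0,0,0,0,0,0.4],[0,0,0,-3,0,0,0.4],[0,0,0,-6,0,0,0.4],[0,0,0,-8,0,0,0.4]]' 40
python3 - <<'E'
from h import *
where(30,-11)
TY=-10
vision.capture("side")
c=vision.calibration("wrist");im=vision.capture("wrist");np.save("cw12.npy",c["extrinsics"])
cv2.imwrite("pics/w12.png",cv2.resize(im[60:260,140:404,::-1],None,fx=3,fy=3,interpolation=cv2.INTER_CUBIC))
where(30,-11)
show(35.5,35.2,54.5,th=35.5,ty=-9,back=90)
show(35.5,35.2,54.5,th=35.5,ty=-9,back=0)
E
```

```text
time_s: 15.22
eef_pos: [475.9, -6.9, 109.9]
ee_rot: [0.643, -0.576, 0.411, 0.294]
force: [0.9, 0.7, -0.8]
grip_width: 0.401
t 15.225 grip tray [-76.  -30.5 126.4] turn err [-0.001  0.     0.001] F [ 0.8  0.8 -0.8] w 0.401 q [-0.29  0.16  2.17  0.17  0.29 -1.81]
t 15.325 grip tray [-75.4 -30.5 126.8] turn err [-0.001  0.    -0.001] F [-0.4  0.  -0.9] w 0.399 q [-0.29  0.16  2.17  0.17  0.29 -1.82]
turn [-0.028 -0.019 -0.095] shift cm [ 2.47 -4.67  7.55] dist 9.21
turn [-0.028 -0.019 -0.095] shift cm [11.43 -5.52  7.73] dist 14.86
```

View pics/w12.png

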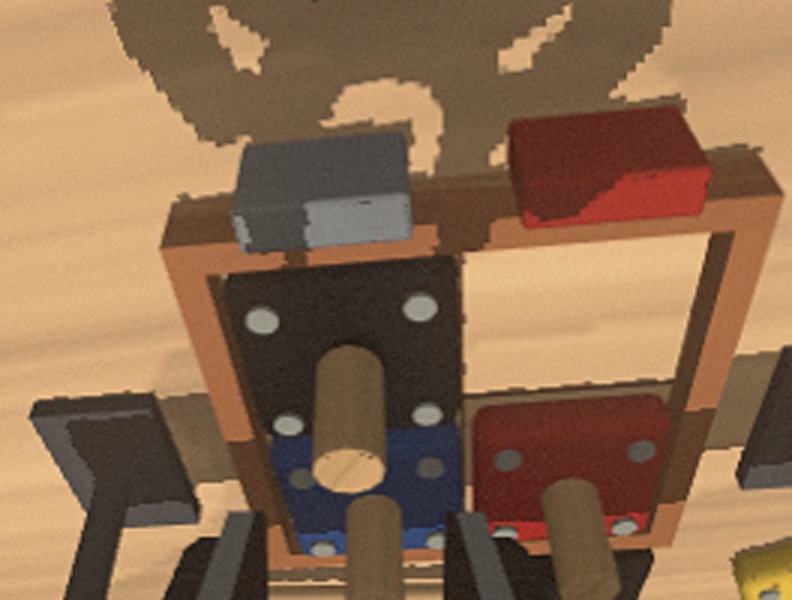

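```bash
python3 - <<'E'
from meas import *
meas("cw12.npy",140,60,3,[("black",26,[(262,321),(420,308),(288,426),(427,415)]),("blue",26,[(301,478),(430,467),(323,551)]),("red",26,[(508,461),(641,451),(505,534),(624,527)]),("corners FR FL outer",22,[(165,250),(780,196)]),("cornerBL",22,[(667,548)]),("cross",8,[(463,396)])])
E
python3 -m pendant '[[-0.007,-0.005,-0.025,0.6,-1.2,1.9,0.45],[-0.014,-0.01,-0.05,1.2,-2.4,3.8,0.45],[-0.021,-0.015,-0.075,1.9,-3.6,5.7,0.45],[-0.028,-0.019,-0.095,2.5,-4.7,7.6,0.45],[-0.028,-0.019,-0.095,2.5,-4.7,7.6,0.45]]' 40
python3 - <<'E'
from h import *
where(35.5,-9)
show(35.5,35.0,54.5,th=35.5,ty=-9,back=0)
E
```

```text
black [-33.6 -35.6] [[-55.8, -57.7], [-55.9, -13.6], [-11.1, -57.7], [-11.7, -13.4]]
blue [ 31.  -42.4] [[16.1, -57.7], [14.7, -13.4], [62.4, -56.3]]
red [36. 35.] [[14.2, 12.8], [13.5, 56.7], [58.0, 13.2], [58.2, 57.2]]
corners FR FL outer [-79.7  -0.8] [[-79.5, -79.5], [-79.9, 77.9]]
cornerBL [81. 78.] [[81.0, 78.0]]
cross [-0.  -0.5] [[-0.0, -0.5]]
time_s: 15.95
eef_pos: [543.2, 58.1, 109.5]
ee_rot: [0.652, -0.6, 0.373, 0.275]
force: [-0.6, 0.5, -0.3]
grip_width: 0.448
t 15.95 grip tray [-16.1  39.9 125. ] turn err [-0.    -0.001  0.004] F [-0.6  0.5 -0.3] w 0.448 q [-0.09  0.3   2.04 -0.19  0.2  -1.33]
turn [ 0.     0.001 -0.004] shift cm [ 8.74 -0.17 -0.14] dist 8.75
```

```bash
python3 -m pendant '[[0,0,0,2.5,-0.05,-0.05,0.45],[0,0,-0.002,5.0,-0.1,-0.1,0.45],[0,0,-0.004,7.5,-0.15,-0.15,0.45],[0,0,-0.004,8.7,-0.15,-0.15,0.45],[0,0,-0.004,8.7,-0.15,-0.15,0.45]]' 40
python3 - <<'E'
from h import *
im=vision.capture("wrist");cv2.imwrite("pics/w13.png",im[:,:,::-1])
where(35.5,-9)
show(35.5,35.0,54.5,th=35.5,ty=-9,back=0)
E
```

```text
time_s: 16.58
eef_pos: [593.1, 47.0, 39.3]
ee_rot: [0.652, -0.601, 0.373, 0.273]
force: [-0.2, -0.7, -0.4]
grip_width: 0.449
t 16.625 grip tray [34.5 33.3 55.4] turn err [0.002 0.    0.   ] F [-0.1  0.4 -0.2] w 0.448 q [-0.1   0.52  1.94 -0.49  0.07 -1.04]
turn [-0.002 -0.    -0.   ] shift cm [ 0.12 -0.02  0.17] dist 0.21
```

View pics/w13.png

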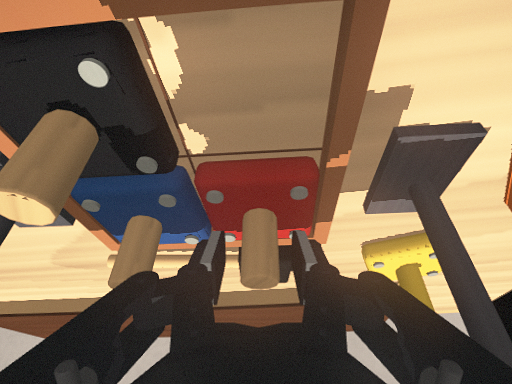

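```bash
python3 -m pendant '[[0,0,0,0,0,0.15,0.45],[0,0,0,0,0,0.15,0.1],[0,0,0,0,0,0.15,0.1],[0,0,0,0,0,0.15,0.1],[0,0,0,0,0,0.15,0.1]]' 40
python3 - <<'E'
from h import *
where(35.5,-9)
show(-36,35.8,55.2,th=35.5,ty=-9)
E
```

```text
time_s: 17.25
eef_pos: [594.0, 49.1, 41.1]
ee_rot: [0.653, -0.601, 0.372, 0.273]
force: [-4.6, 0.8, 6.2]
grip_width: 0.221
t 17.25 grip tray [35.2 35.3 56.5] turn err [ 0.001 -0.    -0.002] F [-4.6  0.4  6.2] w 0.221 q [-0.1   0.52  1.94 -0.51  0.07 -1.01]
turn [-0.001  0.     0.002] shift cm [-4.03  5.86 -0.45] dist 7.13
```

```bash
python3 -m pendant '[[0,0,0,-0.83,1.16,-0.09,0.1],[0,0,0,-1.65,2.31,-0.18,0.1],[0,0,0,-2.48,3.47,-0.27,0.1],[0,0,0,-3.3,4.62,-0.36,0.1],[0,0,0,-4.13,5.78,-0.45,0.1]]' 40
python3 - <<'E'
from h import *
im=vision.capture("wrist");cv2.imwrite("pics/w14.png",im[:,:,::-1])
where(35.5,-9)
show(-36,35.8,56.5,th=35.5,ty=-9)
E
```

```text
time_s: 17.88
eef_pos: [525.5, 55.4, 48.3]
ee_rot: [0.65, -0.599, 0.374, 0.278]
force: [1.0, -0.1, -0.5]
grip_width: 0.222
t 17.925 grip tray [-34.7  35.7  63.8] turn err [-0.002 -0.003  0.013] F [-1.3  0.2 -1.5] w 0.218 q [-0.1   0.4   2.12 -1.23  0.03 -0.3 ]
turn [ 0.002  0.003 -0.013] shift cm [ 0.53  0.5  -0.  ] dist 0.73
```

View pics/w14.png

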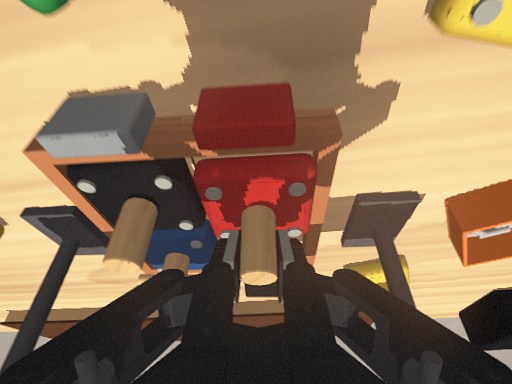

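The arm hit joint 4's limit near the singularity and the grip rose 7 mm, so the block may be slightly raised inside the tray. I'll back up to where the pose is reachable, set it down and regrip with less lean.

Run:
```python
from h import *
show(-20,35.8,63,th=35.5,ty=-9)
show(-15,35.8,56.5,th=35.5,ty=-9)
```

```text
turn [ 0.002  0.003 -0.013] shift cm [ 0.9  -1.18  0.11] dist 1.49
turn [ 0.002  0.003 -0.013] shift cm [ 1.72 -1.22  0.14] dist 2.11
```

```bash
python3 -m pendant '[[0,0,-0.006,0.5,-0.6,0.05,0.1],[0.002,0.003,-0.013,0.9,-1.2,0.1,0.1],[0.002,0.003,-0.013,1.3,-1.2,0.1,0.1],[0.002,0.003,-0.013,1.7,-1.2,0.1,0.1],[0.002,0.003,-0.013,1.7,-1.2,0.1,0.1]]' 40
python3 - <<'E'
from h import *
where(35.5,-9)
vision.capture("top")
im=vision.capture("wrist");cv2.imwrite("pics/w15.png",im[:,:,::-1])
im=vision.capture("side");cv2.imwrite("pics/s15.png",cv2.resize(im[110:260,150:350,::-1],None,fx=4,fy=4,interpolation=cv2.INTER_CUBIC))
where(35.5,-9)
show(-15,35.8,56.5,th=30.5,ty=-9)
E
```

```text
time_s: 18.55
eef_pos: [547.0, 52.9, 43.5]
ee_rot: [0.653, -0.599, 0.374, 0.274]
force: [0.3, 0.4, -1.2]
grip_width: 0.217
t 18.55 grip tray [-11.8  35.1  59. ] turn err [ 0.003 -0.     0.004] F [ 0.3  0.4 -1.2] w 0.217 q [-0.1   0.45  2.07 -1.23  0.03 -0.29]
t 18.7 grip tray [-12.   35.1  59.3] turn err [ 0.003 -0.     0.003] F [-0.1  0.5 -1. ] w 0.226 q [-0.1   0.45  2.07 -1.23  0.03 -0.29]
turn [-0.003  0.     0.084] shift cm [0.05 0.57 0.04] dist 0.57
```

View pics/w15.png

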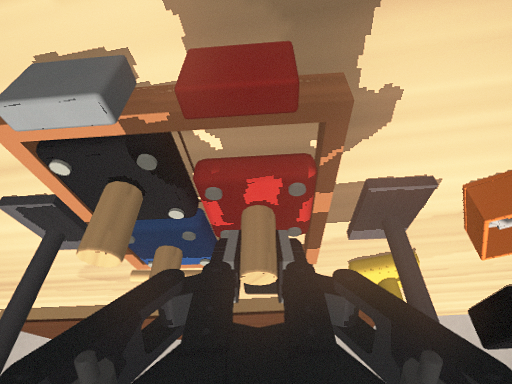

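View pics/s15.png

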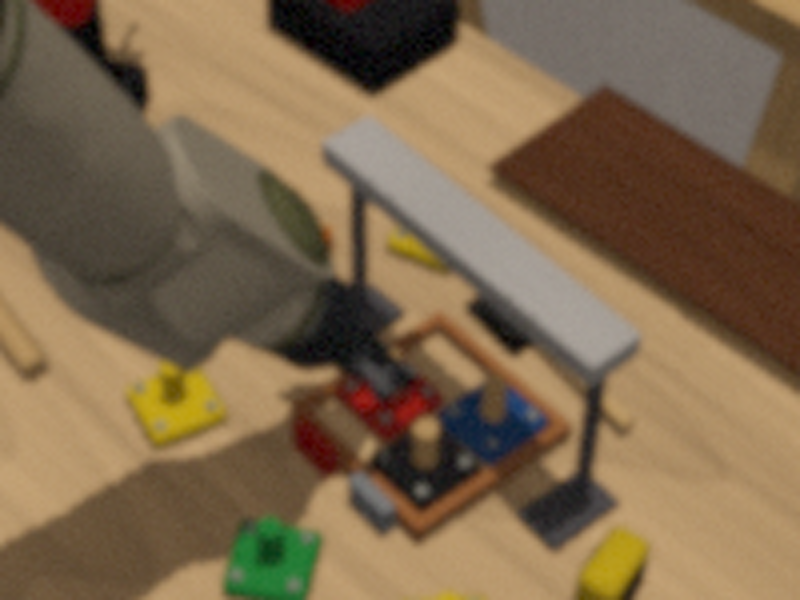

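Run:
```python
from h import *
show(8,35.3,59,th=35.5,ty=-9)
show(8,35.3,56.5,th=35.5,ty=-9)
```

```text
turn [-0.003  0.    -0.003] shift cm [ 1.18 -1.61  0.16] dist 2.01
turn [-0.003  0.    -0.003] shift cm [ 1.38 -1.47  0.16] dist 2.02
```

```bash
python3 -m pendant '[[0,0,0,0.4,-0.6,0.05,0.1],[0,0,-0.003,0.8,-1.1,0.1,0.1],[0,0,-0.003,1.2,-1.6,0.16,0.1],[0,0,-0.003,1.4,-1.5,0.16,0.1],[0,0,-0.003,1.4,-1.5,0.16,0.1]]' 40
python3 - <<'E'
from h import *
where(35.5,-9)
show(8,35.3,56.5,th=35.5,ty=-9)
show(8,35.3,55,th=30,ty=-9)
E
```

```text
time_s: 19.32
eef_pos: [567.6, 51.3, 41.5]
ee_rot: [0.653, -0.6, 0.372, 0.273]
force: [1.0, -1.3, 0.8]
grip_width: 0.218
t 19.325 grip tray [ 8.8 35.2 56.9] turn err [ 0.003 -0.    -0.001] F [ 1.1 -1.3  0.8] w 0.218 q [-0.1   0.48  2.01 -0.89  0.04 -0.63]
turn [-0.003  0.     0.001] shift cm [-0.01  0.09  0.  ] dist 0.09
turn [-0.003  0.     0.097] shift cm [0.1  0.36 0.  ] dist 0.38
```

```bash
python3 -m pendant '[[0,0,0,0.03,0,0,0.1],[0,0,0,0.03,0,0,0.4],[0,0,0.03,0.03,0.1,0,0.4],[-0.003,0,0.065,0.07,0.2,0,0.4],[-0.003,0,0.097,0.1,0.35,0,0.4]]' 40
python3 -m pendant '[[0,0,0,0,0,0,0.4],[0,0,0,0,0,0,0.1],[0,0,0,0,0,0,0.1],[0,0,0,0,0,0,0.1],[0,0,0,0,0,0,0.1]]' 40
python3 - <<'E'
from h import *
where(30,-9)
im=vision.capture("wrist");cv2.imwrite("pics/w16.png",im[:,:,::-1])
show(-36,35.5,55,th=30,ty=-9)
E
```

```text
time_s: 19.95
eef_pos: [564.5, 52.1, 37.9]
ee_rot: [0.638, -0.582, 0.401, 0.306]
force: [-0.3, -0.1, 0.1]
grip_width: 0.402
time_s: 20.58
eef_pos: [564.9, 51.7, 38.2]
ee_rot: [0.638, -0.582, 0.401, 0.305]
force: [-1.5, 0.6, 1.0]
grip_width: 0.216
t 20.575 grip tray [ 7.6 35.3 54.6] turn err [ 0.    -0.     0.001] F [-1.6  0.5  1. ] w 0.216 q [-0.1   0.49  1.96 -0.15  0.18 -1.37]
turn [-0.     0.    -0.001] shift cm [-2.2   3.75 -0.28] dist 4.36
```

View pics/w16.png

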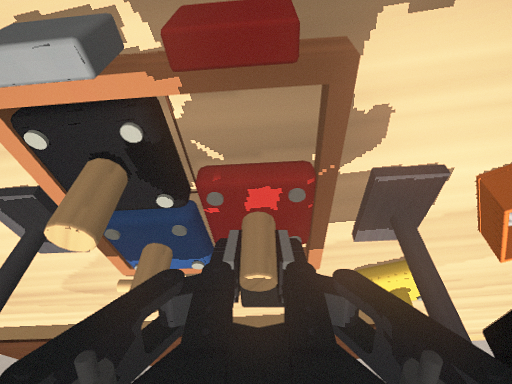

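```bash
python3 -m pendant '[[0,0,0,-0.43,0.75,-0.06,0.1],[0,0,0,-0.87,1.5,-0.11,0.1],[0,0,0,-1.31,2.26,-0.17,0.1],[0,0,0,-1.75,3.0,-0.22,0.1],[0,0,0,-2.18,3.77,-0.28,0.1]]' 40
python3 - <<'E'
from h import *
im=vision.capture("wrist");cv2.imwrite("pics/w17.png",im[:,:,::-1])
where(30,-9)
show(-36,35.5,54.6,th=30,ty=-9)
E
```

```text
time_s: 21.25
eef_pos: [520.9, 55.8, 38.3]
ee_rot: [0.638, -0.582, 0.401, 0.305]
force: [0.4, 0.3, -0.3]
grip_width: 0.218
t 21.3 grip tray [-37.4  35.6  54.7] turn err [ 0.    -0.     0.002] F [-6.9  0.2  7.7] w 0.221 q [-0.1   0.42  2.08 -0.22  0.12 -1.31]
turn [-0.     0.    -0.002] shift cm [ 0.08 -0.13 -0.  ] dist 0.15
```

View pics/w17.png

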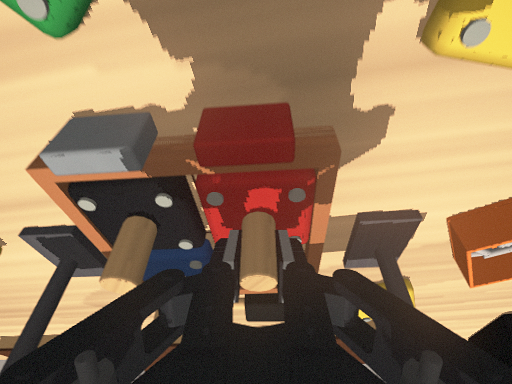

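```bash
python3 -m pendant '[[0,0,0,0,0,0,0.4],[0,0,0,0,0,0,0.4],[0,0,0,-3,0,0,0.4],[0,0,0,-6,0,0,0.4],[0,0,0,-9,0,-2,0.4]]' 40
python3 -m pendant '[[0,0,0,-2,0,-1,0.4],[0,0,0,-3,0,-2,0.4],[0,0,0,-3,0,-2,0.4],[0,0,0,-3,0,-2,0.4],[0,0,0,-3,0,-2,0.4]]' 40
python3 - <<'E'
from h import *
where(30,-9)
c=vision.calibration("wrist");im=vision.capture("wrist");np.save("cw18.npy",c["extrinsics"])
cv2.imwrite("pics/w18.png",cv2.resize(im[50:250,120:384,::-1],None,fx=3,fy=3,interpolation=cv2.INTER_CUBIC))
where(30,-9)
E
```

```text
time_s: 21.92
eef_pos: [473.9, 43.5, 117.2]
ee_rot: [0.638, -0.583, 0.4, 0.305]
force: [0.2, 0.0, 0.5]
grip_width: 0.395
time_s: 22.55
eef_pos: [456.2, 25.9, 141.8]
ee_rot: [0.638, -0.582, 0.401, 0.305]
force: [0.8, -0.2, 0.2]
grip_width: 0.401
t 22.55 grip tray [-9.840e+01  1.000e-01  1.583e+02] turn err [ 0.    -0.001  0.002] F [ 0.9 -0.1  0.2] w 0.401 q [-0.22  0.06  2.18  0.08  0.39 -1.7 ]
t 22.6 grip tray [-9.840e+01  1.000e-01  1.583e+02] turn err [ 0.    -0.001  0.002] F [ 0.9 -0.6  1. ] w 0.396 q [-0.22  0.06  2.18  0.08  0.39 -1.7 ]
```

View pics/w18.png

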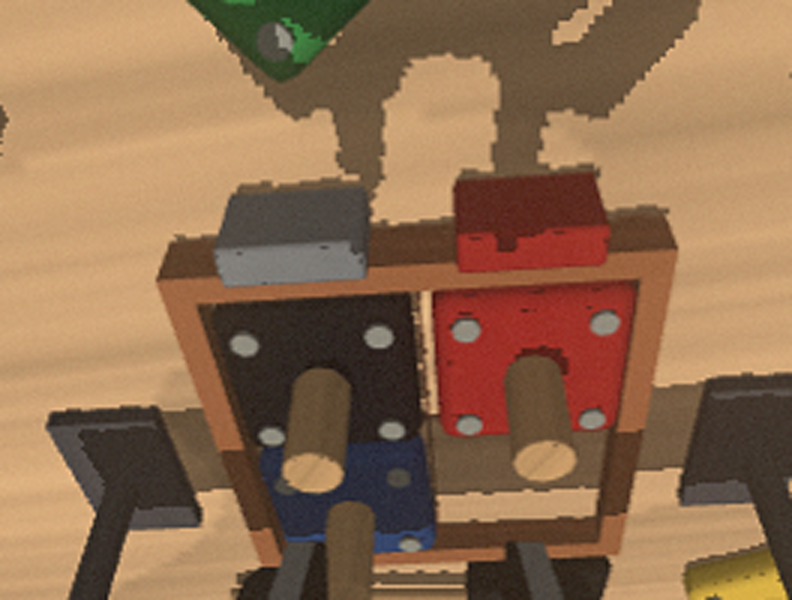

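Run:
```python
from meas import *
from scipy.optimize import least_squares
meas("cw18.npy",120,50,3,[("black",26,[(244,346),(379,338),(271,437),(392,431)]),("red",26,[(466,331),(605,323),(469,426),(592,419)]),("blue",26,[(285,483),(399,478)]),("outer FR FL",22,[(158,282),(677,249)]),("BR, BL",22,[(262,566),(617,556)]),("inner front FL",22,[(637,282)]),("cross",8,[(428,413)])])
```

```text
black [-33.5 -35.6] [[-55.4, -57.9], [-55.6, -13.5], [-11.5, -57.7], [-11.6, -13.2]]
red [-34.5  36.8] [[-56.6, 14.7], [-56.8, 59.0], [-12.2, 14.7], [-12.7, 58.8]]
blue [ 15.  -35.2] [[14.9, -57.5], [15.1, -12.9]]
outer FR FL [-80.2  -0.7] [[-79.7, -80.1], [-80.6, 78.8]]
BR, BL [78.8 -0.6] [[76.9, -80.1], [80.6, 78.9]]
inner front FL [-69.2  68.3] [[-69.2, 68.3]]
cross [-1.7 -0.5] [[-1.7, -0.5]]
```

All the blocks are in their bays, but black's rear edge is only about 0.5 mm from the line. I'll nudge black forward about 2 mm, and red about 1 mm.

Run:
```python
from h import *
show(-33.7,-35.4,55,th=30,ty=-11,back=50)
show(-33.7,-35.4,55,th=30,ty=-11)
```

```text
turn [ 0.03   0.018 -0.002] shift cm [ 7.3  -0.66 -3.04] dist 7.93
turn [ 0.03   0.018 -0.002] shift cm [12.3  -0.67 -3.13] dist 12.71
```

```bash
python3 -m pendant '[[0.01,0.006,0,2.5,-0.2,-1.0,0.4],[0.02,0.012,0,5.0,-0.45,-2.1,0.4],[0.03,0.018,0,7.3,-0.66,-3.05,0.4],[0.03,0.018,0,7.3,-0.66,-3.1,0.4],[0.03,0.018,0,8.5,-0.66,-3.1,0.4]]' 40
python3 - <<'E'
from h import *
where(30,-11);show(-33.7,-35.4,55,th=30,ty=-11)
im=vision.capture("wrist");cv2.imwrite("pics/w19.png",im[:,:,::-1])
E
```

```text
time_s: 23.22
eef_pos: [499.2, -12.2, 72.5]
ee_rot: [0.643, -0.576, 0.411, 0.293]
force: [0.7, 0.6, -0.7]
grip_width: 0.397
t 23.225 grip tray [-52.3 -33.8  88.9] turn err [-0. -0. -0.] F [ 0.7  0.7 -0.7] w 0.397 q [-0.28  0.29  2.14  0.25  0.19 -1.89]
turn [0. 0. 0.] shift cm [3.87 0.08 0.04] dist 3.87
```

View pics/w19.png

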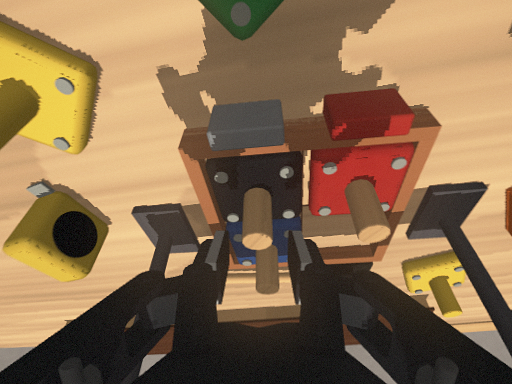

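```bash
python3 -m pendant '[[0,0,0,1.9,0.05,0,0.4],[0,0,0,3.8,0.05,0,0.4],[0,0,0,3.8,0.05,0,0.4],[0,0,0,3.8,0.05,0,0.1],[0,0,0,3.8,0.05,0,0.1]]' 40
python3 -c "
from h import *
where(30,-11)"
python3 -m pendant '[[0,0,0,0,0,0,0.1],[0,0,0,0,0,0,0.1],[0,0,0,-0.05,0.09,-0.01,0.1],[0,0,0,-0.11,0.19,-0.02,0.1],[0,0,0,-0.11,0.19,-0.02,0.1]]' 40
python3 -c "
from h import *
where(30,-11)"
python3 -m pendant '[[0,0,0,0,0,0,0.4],[0,0,0,0,0,0,0.4],[0,0,0,-2.5,0,0,0.4],[0,0,0,-5,0,0,0.4],[0,0,0,-7,0,0,0.4]]' 40
python3 -c "
from h import *
where(30,-11);show(-34.3,36.2,55,th=30,ty=-9,back=50);show(-34.3,36.2,55,th=30,ty=-9)"
```

```text
time_s: 23.9
eef_pos: [517.0, -15.9, 39.4]
ee_rot: [0.643, -0.576, 0.411, 0.293]
force: [-0.6, 1.5, 1.5]
grip_width: 0.221
t 23.9 grip tray [-34.3 -35.9  55.8] turn err [-0.     0.     0.001] F [-0.7  1.5  1.5] w 0.221 q [-0.28  0.4   2.11  0.39  0.12 -2.03]
time_s: 24.52
eef_pos: [515.5, -16.2, 39.3]
ee_rot: [0.643, -0.576, 0.411, 0.293]
force: [0.4, -0.2, 4.9]
grip_width: 0.22
t 24.525 grip tray [-35.7 -36.3  55.8] turn err [ 0.     0.001 -0.001] F [ 0.4 -0.1  4.9] w 0.22 q [-0.28  0.4   2.12  0.4   0.11 -2.05]
time_s: 25.15
eef_pos: [479.8, -9.0, 99.8]
ee_rot: [0.643, -0.575, 0.411, 0.294]
force: [0.0, -0.4, 0.2]
grip_width: 0.396
t 25.15 grip tray [-71.8 -32.3 116.2] turn err [0.    0.    0.002] F [ 0.  -0.4  0.2] w 0.396 q [-0.29  0.19  2.17  0.19  0.26 -1.84]
turn [-0.03  -0.018 -0.002] shift cm [1.81 0.44 7.15] dist 7.39
turn [-0.03  -0.018 -0.002] shift cm [6.81 0.43 7.24] dist 9.95
```

```bash
python3 -m pendant '[[0,0,0,-2,0,2,0.4],[0,0,0,-4,0,3.5,0.4],[0,0,0,-4,0,3.5,0.4],[0,0,0,-4,0,3.5,0.4],[0,0,0,-4,0,3.5,0.4]]' 40
python3 - <<'E'
from h import *
where(30,-11)
c=vision.calibration("wrist");im=vision.capture("wrist");np.save("cw20.npy",c["extrinsics"])
cv2.imwrite("pics/w20.png",cv2.resize(im[50:250,120:384,::-1],None,fx=3,fy=3,interpolation=cv2.INTER_CUBIC))
E
```

```text
time_s: 25.78
eef_pos: [467.6, 28.5, 133.3]
ee_rot: [0.643, -0.575, 0.412, 0.294]
force: [-0.3, 0.6, -1.5]
grip_width: 0.4
t 25.775 grip tray [-87.3   4.  149.8] turn err [0.001 0.001 0.003] F [-0.4  0.6 -1.5] w 0.4 q [-0.19  0.1   2.16 -0.01  0.36 -1.56]
```

View pics/w20.png

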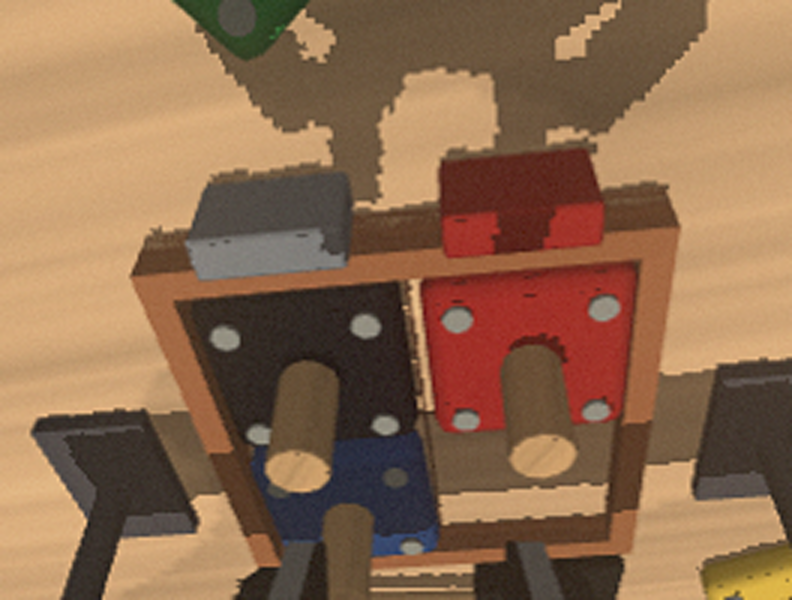

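Run:
```python
from meas import *
from scipy.optimize import least_squares
meas("cw20.npy",120,50,3,[("black",26,[(225,338),(366,327),(258,434),(385,426)]),("red",26,[(457,321),(604,308),(465,421),(596,411)]),("blue",26,[(278,487),(396,477)]),("outer FR FL",22,[(133,277),(679,231)]),("BL",22,[(631,553)]),])
show(-34.3,36.2,55,th=30,ty=-9,back=40);show(-34.3,36.2,55,th=30,ty=-9)
```

```text
black [-35.3 -35.5] [[-57.4, -57.5], [-57.1, -13.3], [-13.6, -57.9], [-12.9, -13.3]]
red [-34.6  36.7] [[-56.4, 14.6], [-56.8, 58.8], [-12.4, 14.4], [-12.6, 58.9]]
blue [ 15.2 -35.2] [[15.7, -57.6], [14.6, -12.8]]
outer FR FL [-79.5  -0.3] [[-80.1, -79.7], [-79.0, 79.1]]
BL [79.7 79.5] [[79.7, 79.5]]
turn [-0.031 -0.018 -0.003] shift cm [6.68 0.45 3.72] dist 7.66
turn [-0.031 -0.018 -0.003] shift cm [10.68  0.44  3.79] dist 11.34
```

```bash
python3 -m pendant '[[0,0,0,-3,0,0,0.4],[0,0,0,-6,0,0,0.4],[0,0,0,-9,0,0,0.4],[0,0,0,-12,0,0,0.4],[0,0,0,-12,0,0,0.4]]'
python3 - <<'E'
from h import *
im=vision.capture("top");cv2.imwrite("pics/top9.png",im[:,:,::-1])
im=vision.capture("side");cv2.imwrite("pics/side9.png",cv2.resize(im[90:290,130:397,::-1],None,fx=3,fy=3,interpolation=cv2.INTER_CUBIC))
E
```

```text
time_s: 26.45
eef_pos: [409.3, 40.2, 239.4]
ee_rot: [0.644, -0.576, 0.41, 0.292]
force: [-0.9, 0.2, 0.3]
grip_width: 0.401
```

View pics/top9.png

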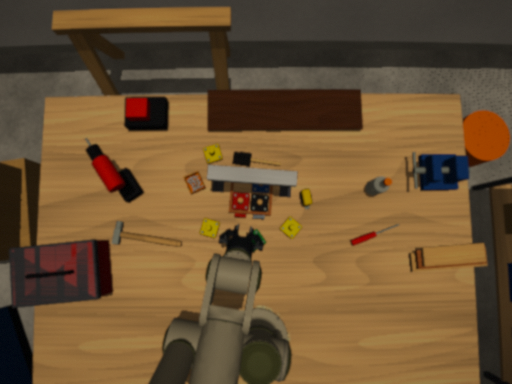

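View pics/side9.png

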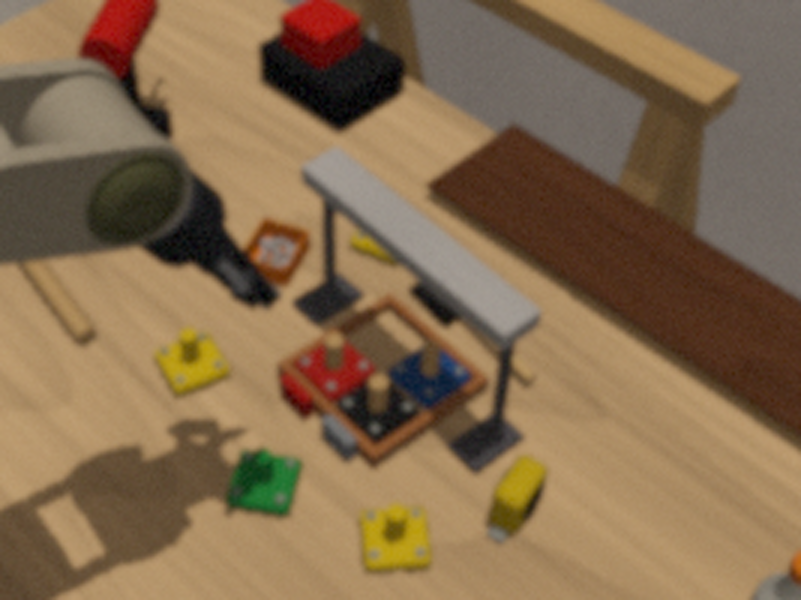

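The final pictures show red at front left behind the red tab, black at front right and blue at back right, all flat. The bystanders are where they were in the first pictures. I'm handing in the job.

```bash
python3 -c "
from rig import job
print(job.finish_job())"
```

```text
the job is handed in; nothing more can be done
None
```

The red block is in the front-left bay, behind the red tab, and I handed the job in at about 26.6 s of the 58 s allowed.

I slid the blocks in four moves, holding each by its dowel: red to back left, blue to back right, black to front right, then red to front left. A last nudge moved black about 2 mm towards the front.

**Final positions:** measured from the wrist camera, in tray mm. Each 66 mm block fits its bay when its centre is between about 33 and 37.5 from the middle.

| Block | x | y | Note |
|---|---|---|---|
| Red | -34.6 | 36.7 | square to the tray |
| Black | -35.3 | -35.5 | square to the tray |
| Blue | about 37 | -35.2 | turned about 1.5°, close to the back wall |

The measurements could be off by about 1 mm; the tray corners came out 0.5–1.5 mm from where they should be. The margins for red and blue are about that small.

**What went wrong:** on red's last slide a wrist joint hit its limit. The grip rose about 7 mm, and the block most likely rose a few millimetres with it. It stayed below the rim and inside the tray. I moved it back, set it down, gripped it again with less lean and finished the slide flat.

**Other checks:** the lamp, look-alikes and loose objects look unmoved in the last top and side pictures. I saw no external force above about 12 N in the readings I took after each move. The gripper ended well clear of everything.

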